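# Make up the wheel-change kit and dock it under the lathe spindle

### The arm

A 7-joint arm with a two-finger parallel gripper is mounted at the origin on the work surface. World frame = base frame: x ahead of the robot, y to its left, z up, the work surface at z = 0. Lengths are in mm, angles in rad, forces in N, time in s.
With the tool pointing down it reaches from about 400 to 875 mm from the base axis. Payload 4.4 kg.
Tool frame: the origin (TCP) lies on the centre line of the jaws, within the pads' length; the fingertips stand 25 mm ahead of it and the grasp point (between the pads) lies 6 mm ahead of it (ctrl.finger_overhang is the distance from the TCP to the fingertips, in mm); z points along the fingers, y is the line along which they close (so a half turn about z gives the same grasp; the last joint's range is limited). The gripper opens to 85 mm and grips with 20 to 120 N. Pads are 22 mm wide; open, the fingers measure 114 mm over their backs; the gripper's body (76 mm by 85 mm) begins 54 mm behind the grasp point. The pads swing forward as they close: fully open they stand 13 mm farther back than shut.
Start: joints at [1.051, 0.628, 0.038, 1.517, -0.027, 0.996, -0.02], TCP at [284.977, -584.214, 256.313] pointing down, gripper open.
Joint ranges: [-3.06, 3.06], [-0.37, 2.12], [-1.25, 1.32], [0.18, 2.47], [-1.1, 4.24], [0.23, 1.98], [-2.94, 2.94]. Speed limits (rad/s): [2.57, 2.57, 3.14, 3.14, 3.14, 3.14, 3.14].

### API

Orientations are given as [roll, pitch, yaw] about the fixed x, y, z axes, in that order (R = Rz(yaw) Ry(pitch) Rx(roll)).
In Python, from cell import ctrl gives the robot as it stands. The module is installed in compiled form; this text tells all that it offers.
- The arm moves only by the tool play_rows, never from a script. Its argument "targets" is a list of rows, each a list of 5 numbers: the closure, from 0 (fully open) to 1 (shut), then the shift along the tool's x, y, z in cm, then the turn about the tool's z in degrees. In form: [[gripper, dx, dy, dz, spin], ...]. A call has 1 to 10 rows; each row is the pose to reach, as a shift and turn from the pose commanded when the call began, along the tool's axes at that moment; what a row does not reach only later rows make up. A row lasts 1/10 s, in which the tool goes at most 50 mm and 8.59 degrees, less where a joint would pass 70% of its speed; a pose out of reach is approached as far as the arm can. A call with a gripper value outside its range is refused whole. The fingers move at their own pace and stop on an object; the grip force is fixed at half the most. Time passes only in rows, so rows that repeat a pose let the fingers close. It gives the time, the measured TCP pose, the force, the opening and the grip force at its end, in the units of the state.
- ctrl.read_state(): the state, without advancing time (a new reading comes with each control period).
- ctrl.get_image(name): name is "scene" or "top"; returns (picture, depth): 384x512x3 uint8, red, green, blue; 384x512 float32, mm along the optical axis (not along the pixel's ray), 0 where there is no reading.
- ctrl.calibration(name): a dict with "vfov" (degrees; the focal length in pixels is half the picture's height over the tangent of half this angle, whatever the lens; pixels are square), "cx", "cy" (the principal point, pixels), "extrinsics" (4x4, takes a point from camera to world coordinates). Camera axes: x right, y down, z forward; pixel columns grow to the right and rows downward; lengths in mm; the calibration is good to about 2 mm. A picture is of the moment at which its call begins. calibration takes no time and is no camera call.
- ctrl.finish_job(): hands the job in; it is judged then, once.
Trained networks look in the newest picture that a camera, given by its name, has taken for a name from the list of things; names that differ only in an ending like _2 or _b are one class to them, and where a whole thing is asked for, a point or a joint stands for the part that bears it (a point fixed in the world has none). Each returns a list of dicts, best first, with "confidence" (0 to 1); they miss things now and then, are a little off and sometimes report something else, mostly with a low value. They report only what shows in the picture. A call takes as long as a camera call. They do not tell look-alikes from the thing itself.
- ctrl.search_frame(camera, name): "bbox" ([left, top, right, bottom] in pixels, round what is visible of it).
- ctrl.trace(camera, name): "pixels" (384x512 bool, what is visible of it) and "bbox" ([left, top, right, bottom] in pixels, round what is visible of it).
The state is a dict: "clock": time; "qpos": joint angles; "qd": joint speeds; "tau": joint torques, N m; "eef_pos": TCP position; "tool_rot": TCP orientation; "force": force on the tool from outside, world axes, zero at the start; "torque": the same for the moment, N m; "width": finger opening in mm; "gripper_force": force on a finger pad.
Only numpy, scipy, OpenCV 4.12 (cv2) and the standard library are available. Lean on these libraries where they do the work, as an engineer would, in place of code of your own. Each camera call takes 0.05 s, during which the arm holds its last target. There are 200 camera calls.

### The job

Make up the wheel-change kit: the tray must carry one dressing stone, one grinding wheel and one arbor, each lying flat in its own compartment. See which part is already in the tray, add only the types that are missing from those on the rubber mat, and leave the surplus parts where they lie. Then slide the loaded tray by its handle fully home into the dock under the lathe spindle, without striking the spindle or disturbing the other things on the bench.

Things in the scene. Friction and masses are not known exactly. Their poses are not given: they have to be found in the camera images.
- tray: Loose aluminium tray, 140 mm long (its x) x 218 mm wide (its y); origin at the centre of its underside, x points from the handle towards the dock. Floor and outer walls 4 mm thick, walls 22 mm high. Two dividers along x, 3 mm thick, tops 14 mm above the bench, make three equal compartments. About 0.3 kg empty. At the start it holds one part (a stone or a wheel).
- tray_handle (a point): Grip point on the tray's handle, 98 mm from the tray's origin towards its -x, 45 mm up. The handle is a flat upright fin along the tray's x: from x = -70 mm (tray wall) to -122 mm, 14 mm thick along y, from 22 to 62 mm above the bench. Fingers close along the tray's y; its flat sides let the gripper lean back towards the robot while holding.
- station: Fixed lathe with the tray dock. Its origin, on the bench, and axes are those the tray has when fully home; the tray slides in along +x on the bench. Above the dock it is open but for the spindle. The headstock, 270 mm high, stands at y above 245 mm, with a flange 84 mm across from y = 200 mm at the spindle's height.
- lane (a point): Middle of the tray's centre compartment, on its floor 4 mm above the bench. Each compartment is 68 mm wide (tray's y) and 132 mm long (tray's x); the other two have their middles at 71 mm to either side along the tray's y.
- dock_mouth (a point): Middle of the dock's mouth on the bench, 80 mm before the station's origin. Side rails 42 mm high, inner faces 114 mm to either side, run from here to the end stop (face 150 mm further on); lips at 36 mm height reach 8 mm in over the tray's walls. Before the mouth the rails flare outwards by 0.4 rad over 50 mm.
- spindle: Fixed level steel spindle, 40 mm thick (54 mm at its sleeve, y = -60 to -110 mm), along the station's y from -130 to +200 mm. Origin on its axis, 185 mm above the bench, straight above the handle's grip point of a tray that is home (98 mm before the station's origin). An upright gripper would strike it: lean back towards the robot by 30 to 45 degrees for the push.
- stone_a: Dressing stone: grey block on a steel backing, 105 mm long (its x), 32 mm wide at the backing and 30 mm wide above it (its y), 40 mm high; origin at the centre of its underside. There are two of these; either may be used.
- stone_b: Dressing stone, the same as stone_a. It starts either in the tray, or lying on the mat.
- wheel_a: Grinding wheel lying flat: disc 60 mm across and 18 mm thick, with a round steel hub 30 mm across that rises from the disc to 42 mm above its underside; origin at the centre of the underside, z up along the hub. There are two of these; either may be used.
- wheel_b: Grinding wheel, the same as wheel_a. It starts in the tray if stone_b does not, else lying on the mat.
- arbor: Steel arbor, the only one: a block 44 mm long (x), 30 mm wide (y) and 36 mm high with a round shaft on each end, 18 mm above the underside (22 mm thick towards +x, a taper from 26 to 16 mm towards -x), 110 mm long in all along its x; origin at the centre of the block's underside. Lies on its block, on the mat.
- mat: Fixed black rubber mat, 270 x 360 mm, 4 mm thick, on the bench; origin at the centre of its underside. The parts that are not in the tray lie on it.
- spanner: Bystander: steel spanner 150 mm long, lying on the mat among the parts; leave alone.
- oil_bottle: Bystander: upright white bottle, 56 mm across, 120 mm high; origin at the centre of its underside. Leave alone.
- tumbler: Bystander: upright glass tumbler, 72 mm across, 95 mm high; origin at the centre of its underside. Leave alone.
- abrasive_brick: Bystander: brick 70 x 150 x 50 mm; origin at the centre of its underside. Leave alone.
- brush: Bystander: brush 180 mm long, lying on the bench; leave alone.
- jar: Bystander: upright glass jar, 72 mm across, 90 mm high; origin at the centre of its underside. Leave alone.
- bowl: Bystander: white bowl, 120 mm across, 45 mm high; origin at the centre of its underside. Leave alone.
Not all that is in view belongs to the job. Leave any brown or yellow look-alike of the wheel_b alone.

How it is judged:
By the outcome, as a careful person would: the job done as asked, in the order asked, and still so for the second after the job is handed in, with the robot touching nothing.
It also fails if it takes over 72 s, if anything falls off the work surface, if the arm or the gripper's body presses on something with over 40 N, if the wrist force passes 120 N, or if a joint passes its speed limit or range.

## Working session

There is one attempt and no reset: what is moved stays moved. The work goes in short steps, Python scripts to look and compute and a tool call to move; the robot and the scene stay as the last step left them, time stands still between calls to the robot, and variables do not carry over. Pictures are saved under pics/ and viewed, at most 10 in all, crops included, and the job is handed in when it is done.

Besides the shell and the picture viewer there is one more tool, called as name(argument=value, ...), one argument or row to a line, values as JSON. play_rows: Moves the arm, as the interface text tells. Its arguments: {"type":"object","properties":{"targets":{"type":"array"}},"required":["targets"]}

```bash
mkdir -p pics
cat > h.py <<'E'
import numpy as np, cv2
from cell import ctrl
from scipy.spatial.transform import Rotation as R
def cloud(cam,depth):
    c=ctrl.calibration(cam); f=192/np.tan(np.radians(c['vfov'])/2)
    v,u=np.mgrid[0:384,0:512]
    p=np.stack([(u-c['cx'])/f*depth,(v-c['cy'])/f*depth,depth],-1)
    E=np.array(c['extrinsics']); w=p@E[:3,:3].T+E[:3,3]; w[depth<=0]=np.nan
    return w
E
python3 - <<'E'
from h import *
for c in ['top','scene']:
    im,d=ctrl.get_image(c); np.save(c+'.npy',d); cv2.imwrite(f'pics/{c}0.png',cv2.resize(im[:,:,::-1],(800,600)))
    np.save(c+'_im.npy',im)
    k=ctrl.calibration(c); print(c,k['vfov'],k['cx'],k['cy'],np.round(k['extrinsics'],3).tolist())
    for n in ['tray','tray_handle','station','spindle','stone_a','wheel_a','arbor','mat','spanner']:
        r=ctrl.trace(c,n); w=cloud(c,d)
        for q in r:
            m=q['pixels']&(d>0); 
            if m.sum(): print(n,round(q['confidence'],2),[int(x) for x in q['bbox']],np.round(np.nanmedian(w[m],0)),np.round(np.nanpercentile(w[m],98,axis=0)))
print(ctrl.read_state())
E
```

```text
top 50.82074502938076 255.35914074532283 191.45642452101833 [[-0.009, -0.993, 0.119, 394.536], [-0.999, 0.005, -0.032, -2.144], [0.031, -0.119, -0.992, 1311.523], [0.0, 0.0, 0.0, 1.0]]
tray 0.87 [183, 180, 250, 239] [517.  64.   5.] [587. 179.  61.]
tray_handle 0.78 [183, 176, 250, 240] [517.  67.   5.] [587. 181.  61.]
tray_handle 0.2 [366, 244, 402, 284] [ 314. -446.   20.] [ 368. -386.   48.]
station 0.73 [24, 69, 260, 204] [643. 394. 225.] [860. 548. 285.]
station 0.35 [389, 179, 423, 202] [ 540. -506.   88.] [ 574. -485.   95.]
station 0.27 [183, 178, 253, 241] [519.  67.   5.] [590. 181.  60.]
spindle 0.87 [134, 144, 252, 162] [637. 127. 202.] [664. 289. 213.]
spindle 0.71 [292, 114, 343, 144] [ 739. -244.   50.] [ 779. -172.   55.]
stone_a 0.94 [190, 179, 197, 218] [517. 146.  44.] [565. 159.  49.]
stone_a 0.66 [26, 73, 258, 202] [642. 395. 227.] [858. 547. 285.]
stone_a 0.55 [278, 161, 294, 194] [ 592. -144.   44.] [ 642. -123.   49.]
stone_a 0.48 [339, 197, 356, 231] [ 477. -333.   35.] [ 525. -311.   45.]
wheel_a 0.7 [382, 144, 400, 166] [ 671. -488.   20.] [ 700. -467.   4
[... 2292 characters left out ...]
.0, 'qpos': array([ 1.05121555,  0.62837798,  0.03850591,  1.51737822, -0.02697417,
        0.9963124 , -0.02001084]), 'qd': array([-5.50015556e-05,  2.97866058e-03, -7.52702297e-04,  7.50576563e-04,
       -5.50414299e-04,  1.03600074e-03, -1.32573979e-03]), 'tau': array([ 1.33813952e-03, -5.63285387e+01,  1.22627098e+00, -1.93787330e+01,
        1.10404220e-02,  1.35227721e-03,  9.80603801e-06]), 'eef_pos': array([ 284.96322438, -584.23095042,  256.33480256]), 'tool_rot': array([ 3.14155047e+00, -1.33418308e-05,  4.53754680e-01]), 'force': array([ 0.05189045, -0.09899811,  0.40112547]), 'torque': array([-0.03648901, -0.02457955,  0.00653905]), 'gripper_force': 0.0, 'width': 85.37272309386}
```

View pics/top0.png

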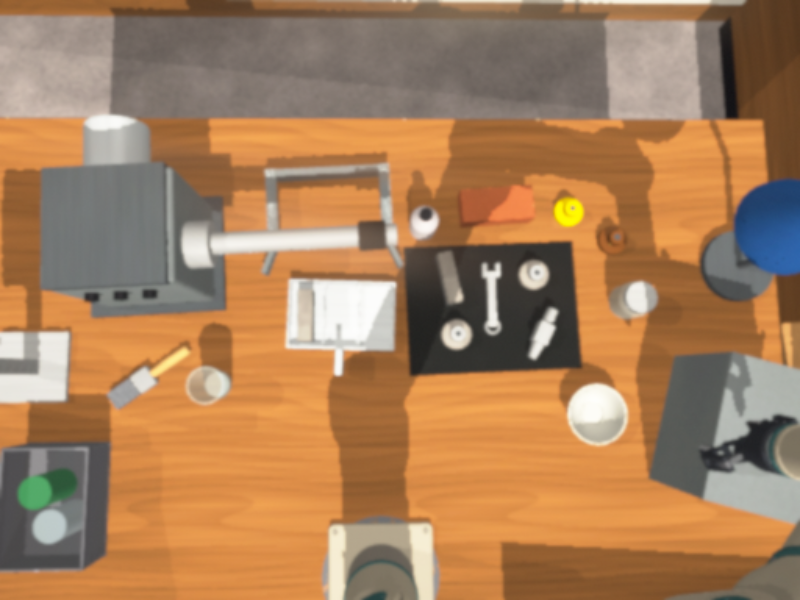

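View pics/scene0.png

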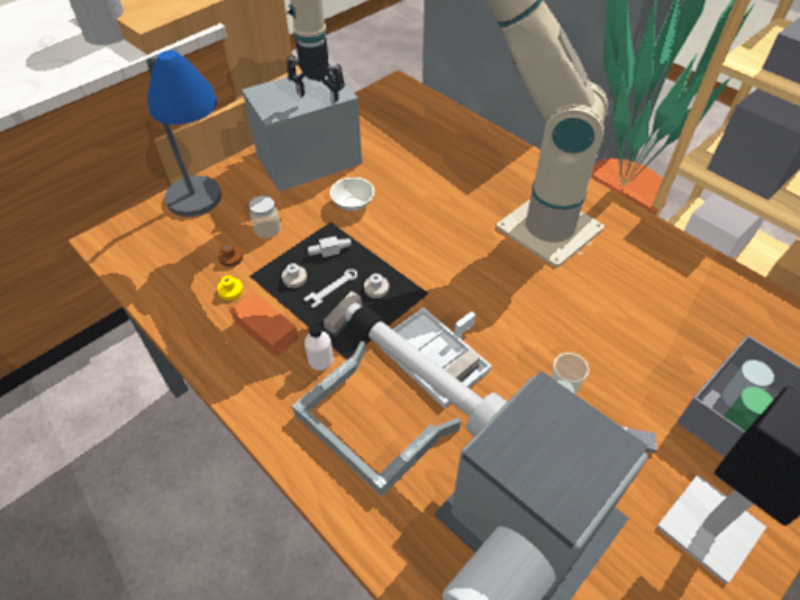

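The tray holds a stone in its left compartment, at about (305,315) in the top view. So a wheel and the arbor are missing. The mat has wheels at (457,333) and (534,273), the arbor at (543,333), a surplus stone at (450,277) and the spanner at (491,298). The brown and yellow look-alikes lie outside the mat. Next I measure precise poses.

```bash
cat > m.py <<'E'
from h import *
from scipy.optimize import minimize
D={c:np.load(c+'.npy') for c in ('top','scene')}
W={c:cloud(c,D[c]).reshape(-1,3) for c in D}
def sel(P,lo,hi):
    return P[np.all((P>=lo)&(P<=hi),1)]
for c in W:
    P=W[c]; print(c)
    print(' bench z',np.round(np.median(sel(P,[300,-50,-20],[420,50,20])[:,2]),1))
    # spindle ridge
    s=sel(P,[600,0,198],[690,190,225]); 
    a,b=np.polyfit(s[:,1],s[:,0],1); print(' spindle top n',len(s),'x=%.1f+%.4f*y'%(b,a),s[:,2].max().round(1), 'yaw',np.degrees(np.arctan(-a)).round(2))
    e=sel(P,[600,-150,165],[690,0,225]); print(' spindle y min',e[:,1].min().round(1) if len(e) else None)
    # hubs
    for n,(x,y) in dict(w1=(605,-310),w2=(485,-150)).items():
        s=sel(P,[x-35,y-35,40],[x+35,y+35,60]); print(' ',n,len(s),s.mean(0).round(1),((s.min(0)+s.max(0))/2).round(1),np.ptp(s,0).round(0))
    s=sel(P,[410,-390,12],[550,-260,60]); m=s[:,:2].mean(0); u,_,v=np.linalg.svd(s[:,:2]-m,full_matrices=False)
    t=(s[:,:2]-m)@v[0]; print(' arbor',len(s),m.round(1),'dir',v[0].round(3),'ext',np.percentile(t,[1,99]).round(0))
    k=sel(P,[410,-390,37],[550,-260,60]); print('  blocktop',len(k),k.mean(0).round(1),((k.min(0)+k.max(0))/2).round(1))
    (cc,sz,an)=cv2.minAreaRect(k[:,:2].astype(np.float32)); print('  rect',np.round(cc,1),np.round(sz),round(an,1))
    # tray walls
    s=sel(P,[430,-60,17],[620,220,26]); 
    def cost(p):
        cx,cy,th=p; q=(s[:,:2]-[cx,cy])@np.array([[np.cos(th),-np.sin(th)],[np.sin(th),np.cos(th)]])
        d=np.abs(q)-[68,107]; sd=np.where((d<0).all(1),-d.max(1),np.hypot(*np.maximum(d,0).T)); return np.minimum(sd,10).sum()
    best=min((minimize(cost,[x,y,t],method='Nelder-Mead') for x in (515,530) for y in (55,75) for t in (-.1,0,.1)),key=lambda r:r.fun)
    print(' tray',len(s),best.x.round(3),best.fun/len(s))
    hd=sel(P,[380,0,45],[520,120,70]); (cc,sz,an)=cv2.minAreaRect(hd[:,:2].astype(np.float32)); print('  handle',len(hd),np.round(cc,1),np.round(sz),round(an,1))
    st=sel(P,[480,100,38],[600,200,55]);(cc,sz,an)=cv2.minAreaRect(st[:,:2].astype(np.float32)); print('  stone',len(st),np.round(cc,1),np.round(sz),round(an,1),st[:,2].mean())
    r=sel(P,[560,-80,36],[860,320,47]); np.save(c+'_r.npy',r); print(' rails',len(r),r.min(0).round(),r.max(0).round())
im=np.load('top_im.npy')[100:260,160:380]; cv2.imwrite('pics/crop.png',cv2.resize(im[:,:,::-1],(800,582),interpolation=cv2.INTER_CUBIC))
# plan plot of rails
Q=np.full((500,500,3),255,np.uint8)
for c,col in (('top',(255,0,0)),('scene',(0,0,255))):
    for p in np.load(c+'_r.npy'): cv2.circle(Q,(int(320-p[1])+60,int(860-p[0])+20),1,col,-1)
for i in range(0,5): cv2.putText(Q,str(300-100*i),(80+100*i,490),0,.4,(0,0,0)); cv2.line(Q,(80+100*i,0),(80+100*i,470),(200,200,200)); cv2.line(Q,(0,80+100*i),(500,80+100*i),(200,200,200))
cv2.imwrite('pics/rails.png',Q)
E
python3 m.py
```

```text
top
 bench z 0.4
 spindle top n 776 x=646.3+-0.0470*y 216.6 yaw 2.69
 spindle y min -35.6
  w1 68 [ 600.8 -323.3   46.4] [ 600.8 -324.    46.3] [28. 26. 11.]
  w2 69 [ 477.2 -160.8   46.4] [ 477.2 -161.1   45.7] [26. 26. 11.]
 arbor 291 [ 477.3 -334.9] dir [-0.904  0.427] ext [-54.  53.]
  blocktop 122 [ 477.9 -336.8   40.9] [ 481.1 -336.9   41.9]
  rect [ 480.7 -338.2] [30. 58.] 64.9
 tray 297 [ 5.18488e+02  7.56090e+01 -3.60000e-02] 1.902392681550873
  handle 78 [422.6  79.2] [14. 49.] 87.3
  stone 269 [525.2 148.3] [86. 29.] 0.3 44.09879253665702
 rails 892 [561. -75.  36.] [830. 236.  47.]
scene
 bench z -0.8
 spindle top n 551 x=655.5+-0.0683*y 215.1 yaw 3.91
 spindle y min -32.7
  w1 40 [ 605.6 -320.    44.5] [ 605.4 -320.8   45.9] [26. 32.  9.]
  w2 42 [ 482.6 -156.1   44.2] [ 481.7 -158.7   44.8] [30. 32. 10.]
 arbor 194 [ 485.9 -329.6] dir [ 0.904 -0.427] ext [-53.  51.]
  blocktop 46 [ 483.7 -332.3   39.9] [ 482.4 -333.5   40.9]
  rect [ 483.9 -330.6] [33. 41.] 61.3
 tray 203 [ 5.2272e+02  7.9406e+01 -3.4000e-02] 2.2624559055857874
  handle 77 [427.2  83. ] [14. 56.] 87.8
  stone 156 [513.5 152.1] [31. 67.] 89.2 43.2273567774336
 rails 1083 [608. -79.  36.] [835. 238.  47.]
```

View pics/rails.png

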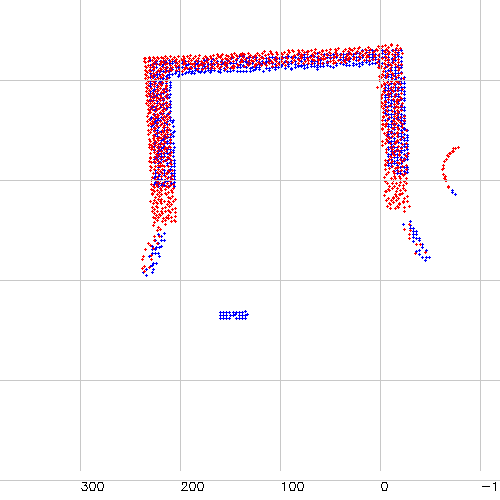

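View pics/crop.png

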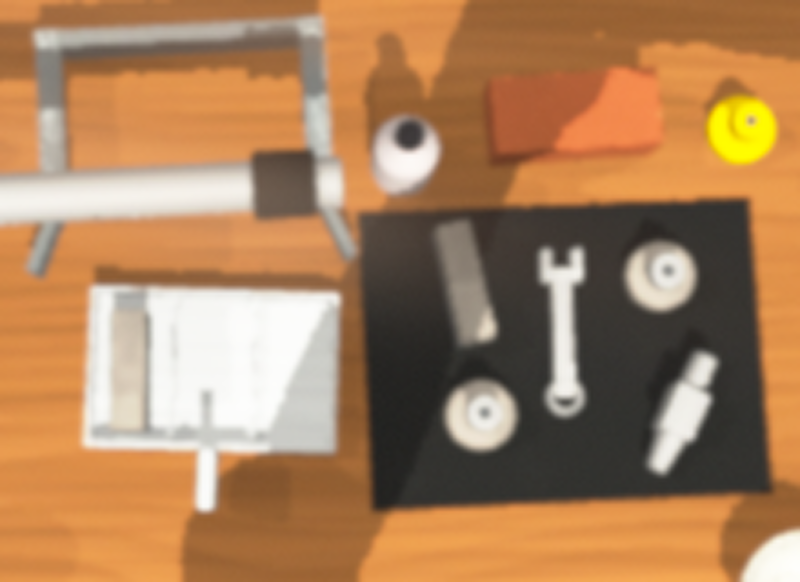

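```bash
cat >> h.py <<'E'
def shift(p,yaw_deg,frm=None):
    """cm shift in tool axes and spin (deg) to reach world p (mm), yaw"""
    s=ctrl.read_state(); M=R.from_euler('xyz',s['tool_rot']); d=M.inv().apply(np.array(p)-s['eef_pos'])/10
    y=np.degrees(s['tool_rot'][2]); sp=-(yaw_deg-y); sp=(sp+90)%180-90
    print('at',s['eef_pos'].round(1),'yaw',y.round(1),'shift cm',d.round(2),'spin',round(sp,1),'t',round(s['clock'],2),'w',round(s['width'],1),'q7',s['qpos'][6].round(2))
E
python3 - <<'E'
from h import *
shift([481,-334.5,180],-25.3)
d=np.load('top.npy'); w=cloud('top',d)
print(np.nanmax(w[240:330,410:470].reshape(-1,3),0))
b=w.reshape(-1,3); b=b[(b[:,0]>150)&(b[:,0]<420)&(b[:,1]<-450)&(b[:,1]>-700)]; print(np.percentile(b,[5,50,95],axis=0).round())
for n in ['bowl','jar']:
    ctrl.get_image('top'); q=ctrl.trace('top',n)[0]; P=w[q['pixels']]; print(n,np.nanmin(P,0).round(),np.nanmax(P,0).round())
E
```

```text
at [ 285.  -584.2  256.3] yaw 26.0 shift cm [ 28.57 -13.85   7.63] spin 51.3 t 1.0 w 85.4 q7 -0.02
[ 389.35731623 -513.85622869  352.78570123]
[[ 171. -675.   -1.]
 [ 292. -572.  164.]
 [ 405. -471.  424.]]
bowl [ 254. -494.   -0.] [ 372. -378.   52.]
jar [ 507. -550.   -3.] [ 588. -483.   98.]
```

play_rows(
  targets=[
    [0, 4, -2, 0, 8],
    [0, 8, -4, 0, 16],
    [0, 12, -6, 0, 24],
    [0, 16, -8, 0, 32],
    [0, 20, -10, 1, 40],
    [0, 24, -12, 3, 48],
    [0, 28.6, -13.8, 6, 51.3],
    [0, 28.6, -13.8, 7.6, 51.3],
    [0, 28.6, -13.8, 7.6, 51.3],
  ],
)

```text
clock: 2.1
eef_pos: [481.9, -331.2, 177.7]
tool_rot: [-3.14, 0.005, -0.437]
force: [-0.6, -0.7, 0.1]
width: 85.5
gripper_force: 0.0
```

Run:
```python
from h import *
s=ctrl.read_state(); M=R.from_euler('xyz',s['tool_rot'])
for c in ['top','scene']:
    im,d=ctrl.get_image(c); P=cloud(c,d).reshape(-1,3)
    q=M.inv().apply(P-s['eef_pos']); q=q[np.isfinite(q).all(1)&(np.abs(q[:,0])<80)&(np.abs(q[:,1])<90)]
    for lo in range(-90,31,10):
        k=q[(q[:,2]>=lo)&(q[:,2]<lo+10)]
        for sg in (-1,1):
            j=k[k[:,1]*sg>0]
            if len(j)>3: print(c,lo,sg,len(j),'x',j[:,0].min().round(1),j[:,0].max().round(1),'y',j[:,1].min().round(1),j[:,1].max().round(1))
    cv2.imwrite(f'pics/g_{c}.png',im[:,:,::-1])
shift([481,-334.5,60],-25.3)
```

```text
top -90 -1 47 x -13.8 12.7 y -67.5 -28.4
top -80 -1 21 x -19.2 15.6 y -68.0 -19.7
top -70 -1 27 x -18.1 15.5 y -69.1 -23.6
top -60 -1 43 x -17.9 15.3 y -70.1 -18.5
top -50 -1 29 x -13.6 11.9 y -72.4 -28.4
top -40 -1 8 x -14.1 -1.4 y -53.4 -41.7
top -20 -1 4 x -11.5 -7.9 y -54.4 -41.3
scene -90 -1 40 x -17.2 21.5 y -71.4 -9.8
scene -80 -1 33 x -16.6 21.2 y -70.3 -9.2
scene -70 -1 29 x -11.2 20.0 y -72.7 -16.8
scene -60 -1 18 x -8.6 18.5 y -74.5 -19.3
scene -50 -1 32 x -11.4 18.6 y -76.9 -30.5
scene -40 -1 10 x -10.2 14.0 y -71.4 -45.5
scene -20 -1 10 x -4.2 12.0 y -58.0 -46.0
scene -10 -1 12 x -8.2 12.5 y -56.3 -46.3
scene 0 -1 10 x -8.4 13.0 y -56.6 -42.5
at [ 480.9 -335.9  180.6] yaw -25.3 shift cm [-0.05 -0.14 12.06] spin -0.0 t 2.2 w 85.2 q7 -1.24
```

```bash
cat > g.py <<'E'
from h import *
s=ctrl.read_state(); M=R.from_euler('xyz',s['tool_rot']); print(s['eef_pos'].round(1))
for c in ['top','scene']:
    im,d=ctrl.get_image(c); P=cloud(c,d).reshape(-1,3)
    q=M.inv().apply(P-s['eef_pos']); q=q[np.isfinite(q).all(1)&(np.abs(q[:,0])<60)&(np.abs(q[:,1])<85)]
    for lo,hi in ((-90,-50),(-50,-40),(-25,20)):
        k=q[(q[:,2]>=lo)&(q[:,2]<hi)]
        if len(k): print(c,lo,len(k),'x',np.percentile(k[:,0],[1,99]).round(1),'y',np.percentile(k[:,1],[1,99]).round(1))
E
python3 g.py
```

```text
[ 480.9 -335.9  180.6]
top -90 135 x [-17.7  15.5] y [-70.4 -20.4]
top -50 33 x [-15.8  13.1] y [-71.9 -28.2]
top -25 11 x [-11.8  -6.6] y [-53.4 -40.6]
scene -90 138 x [-16.7  20.3] y [-75.   15.7]
scene -50 28 x [-8.8 16.2] y [-76.   11.2]
scene -25 40 x [-8.2 12.9] y [-60.2  45.3]
```

play_rows(
  targets=[
    [0, 0, -0.2, 5, 0],
    [0, 0, -0.2, 10, 0],
    [0, 0, -0.2, 13, 0],
    [0, 0, -0.2, 14.2, 0],
    [0, 0, -0.2, 14.2, 0],
    [1, 0, -0.2, 14.2, 0],
    [1, 0, -0.2, 14.2, 0],
    [1, 0, -0.2, 14.2, 0],
    [1, 0, -0.2, 14.2, 0],
    [1, 0, -0.2, 14.2, 0],
  ],
)

```text
clock: 3.3
eef_pos: [483.2, -333.8, 39.8]
tool_rot: [3.141, -0.003, -0.442]
force: [-1.3, 0.7, 7.3]
width: 28.8
gripper_force: 60.8
```

```bash
cat > st.py <<'E'
from h import *
# station & tray: average of the two cameras; station by lip edges and stop
from scipy.optimize import minimize
D={c:np.load(c+'.npy') for c in ('top','scene')}
for c,off in (('top',(2.3,1.9)),('scene',(-2.3,-1.9))):
    r=np.load(c+'_r.npy'); r=r[(r[:,0]>640)&(r[:,1]>-40)][:,:2]+off
    # soft rect inner: fraction of points inside interior must be ~0; find pose by histogram edges at each yaw
    best=None
    for th in np.radians(np.arange(0,6,.1)):
        q=r@np.array([[np.cos(th),-np.sin(th)],[np.sin(th),np.cos(th)]])
        h=np.histogram(q[:,1],bins=np.arange(-150,350,1))[0].astype(float); g=(h**2).sum()
        if best is None or g>best[0]: best=(g,th,q)
    g,th,q=best; mid=np.median(q[:,1]); 
    side=q[q[:,0]<q[:,0].max()-40]; c0=(q[:,1].min()+q[:,1].max())/2
    L=side[side[:,1]>c0][:,1]; Rr=side[side[:,1]<c0][:,1]
    st=q[np.abs(q[:,1]-c0)<80][:,0]
    print(c,'yaw',np.degrees(th).round(1),'L',np.percentile(L,[1,50,99]).round(1),'R',np.percentile(Rr,[1,50,99]).round(1),'stop',np.percentile(st,[1,10,50,99]).round(1))
    for lab,(xs,ys) in dict(mid=(np.percentile(st,2)-70,(np.percentile(L,1)+np.percentile(Rr,99))/2)).items():
        print('  origin',xs*np.cos(th)-ys*np.sin(th),xs*np.sin(th)+ys*np.cos(th))
E
python3 st.py; python3 -c "
from h import *
shift([481,-334.5,140],-25.3)"
```

```text
top yaw 0.0 L [207.3 218.5 231.6] R [-34.7 -16.1  -3.4] stop [810.5 812.9 819.3 829.5]
  origin 740.6082344092029 101.97343713363126
scene yaw 3.0 L [167.9 180.2 190.7] R [-66.7 -55.  -42.9] stop [815.6 817.  823.4 830.5]
  origin 741.6761026095355 101.44875624213371
at [ 483.2 -333.8   39.8] yaw -25.3 shift cm [ -0.14   0.16 -10.02] spin -0.0 t 3.3 w 28.8 q7 -1.18
```

play_rows(
  targets=[
    [1, 0, 0, -4, 0],
    [1, 0, 0, -8, 0],
    [1, -1.4, -3.9, -10, -2],
    [1, -3, -8.1, -10, -5],
    [1, -4.6, -12.6, -10, -8],
    [1, -6.2, -17.1, -10, -11],
    [1, -7.8, -21.4, -10, -14],
    [1, -9.4, -25.8, -10, -17],
    [1, -11, -30, -10, -20],
    [1, -12.4, -34, -10, -23.3],
  ],
)

```text
clock: 4.3
eef_pos: [515.1, 29.8, 138.4]
tool_rot: [-3.141, 0.0, -0.032]
force: [-0.0, -0.2, -2.8]
width: 29.0
gripper_force: 60.2
```

```bash
python3 -c "
from h import *
shift([520.6,77.5,140],-2)"
```

```text
at [515.1  29.8 138.4] yaw -1.8 shift cm [ 0.4  -4.78 -0.16] spin 0.2 t 4.3 w 29.0 q7 -1.5
```

play_rows(
  targets=[
    [1, 0.2, -2.5, 0, 0.2],
    [1, 0.4, -4.9, 0, 0.2],
    [1, 0.4, -4.9, 3, 0.2],
    [1, 0.4, -4.9, 5, 0.2],
    [1, 0.4, -4.9, 5, 0.2],
  ],
)

```text
clock: 4.8
eef_pos: [519.1, 76.4, 86.3]
tool_rot: [3.141, 0.005, -0.038]
force: [-0.5, 0.1, -2.2]
width: 28.7
gripper_force: 60.1
```

```bash
python3 -c "
from h import *
shift([520.6,77.5,40],-2)
im,d=ctrl.get_image('top')
w=cloud('top',d); P=w.reshape(-1,3)+[2.3,1.9,0]
q=ctrl.search_frame('top','arbor');print(q[:2])
cv2.imwrite('pics/p1.png',cv2.resize(im[100:260,160:380,::-1],(800,582),interpolation=cv2.INTER_CUBIC))
shift([520.6,77.5,40],-2)
"
```

```text
at [519.1  76.4  86.3] yaw -2.2 shift cm [ 0.17 -0.12  4.62] spin -0.2 t 4.8 w 28.7 q7 -1.56
[]
at [521.1  76.   88.5] yaw -2.2 shift cm [-0.05 -0.15  4.85] spin -0.2 t 4.9 w 29.2 q7 -1.56
```

play_rows(
  targets=[
    [1, -0.1, -0.15, 2, 0],
    [1, -0.1, -0.15, 4, 0],
    [1, -0.1, -0.15, 4.8, 0],
    [1, -0.1, -0.15, 4.9, 0],
    [1, -0.1, -0.15, 4.9, 0],
    [0.54, -0.1, -0.15, 4.9, 0],
    [0.54, -0.1, -0.15, 4.9, 0],
    [0.54, -0.1, -0.15, 4.9, 0],
  ],
)

```text
clock: 5.7
eef_pos: [520.8, 77.8, 39.9]
tool_rot: [-3.141, -0.001, -0.038]
force: [-0.9, -0.9, 0.5]
width: 39.1
gripper_force: 0.0
```

```bash
python3 -c "
from h import *
shift([520.6,77.5,40],-2)
shift([479.7,-158.5,38],-2)
shift([603,-321.5,38],-2)
"
```

```text
at [520.8  77.8  39.9] yaw -2.2 shift cm [-0.02  0.03 -0.01] spin -0.2 t 5.7 w 39.1 q7 -1.54
at [520.8  77.8  39.9] yaw -2.2 shift cm [-3.2  23.77  0.18] spin -0.2 t 5.7 w 39.1 q7 -1.54
at [520.8  77.8  39.9] yaw -2.2 shift cm [ 9.75 39.59  0.19] spin -0.2 t 5.7 w 39.1 q7 -1.54
```

play_rows(
  targets=[
    [0.54, 0, 0, -4, 0],
    [0.42, -0.2, 2, -7.5, -8],
    [0.42, -0.6, 5, -7.5, -16],
    [0.42, -1, 8, -7.5, -24],
    [0.42, -1.4, 11, -7.5, -32],
    [0.42, -1.8, 14, -7.5, -40],
    [0.42, -2.2, 17, -7.5, -48],
    [0.42, -2.6, 20, -7.5, -56],
    [0.42, -3, 22, -7.5, -64],
    [0.42, -3.2, 23.8, -7.5, -72],
  ],
)

```text
clock: 6.7
eef_pos: [478.6, -160.6, 114.6]
tool_rot: [3.141, 0.001, 1.222]
force: [-0.4, 0.4, -0.4]
width: 49.7
gripper_force: 0.0
```

play_rows(
  targets=[
    [0.42, 0, 0, 0, -8],
    [0.42, 0, 0, 0, -16],
    [0.42, 0, 0, 0, -18],
    [0.42, 0, 0, 0, -18],
  ],
)

```text
clock: 7.1
eef_pos: [479.2, -159.0, 114.4]
tool_rot: [3.141, -0.0, 1.53]
force: [-0.6, 0.4, -0.4]
width: 49.4
gripper_force: 0.0
```

```bash
python3 -c "
from h import *
shift([479.7,-159.2,51],88)
for c,o in (('top',(2.3,1.9)),('scene',(-2.3,-1.9))):
    im,d=ctrl.get_image(c); P=cloud(c,d).reshape(-1,3)+[*o,0]
    k=P[(P[:,2]>8)&(P[:,2]<30)&(np.hypot(P[:,0]-480,P[:,1]+159)<45)]; print(c,len(k),((k.min(0)+k.max(0))/2).round(1),np.ptp(k,0).round(1))
    t=P[(P[:,2]>8)&(P[:,2]<70)&(np.hypot(P[:,0]-520,P[:,1]-77)<56)&(abs(P[:,1]-77)<30)]; print(' arb',len(t),((t.min(0)+t.max(0))/2).round(1),np.ptp(t,0).round(1),t[:,2].max())
    if c=='top': cv2.imwrite('pics/p2.png',cv2.resize(im[100:260,160:380,::-1],(800,582),interpolation=cv2.INTER_CUBIC))
shift([479.7,-159.2,51],88)
"
```

```text
at [ 479.2 -159.   114.4] yaw 87.7 shift cm [-0.02  0.05  6.34] spin -0.3 t 7.1 w 49.4 q7 -0.15
top 104 [ 477.2 -140.2   17.8] [74.4 51.  19.6]
 arb 296 [519.2  78.6  27.4] [106.3  51.7  38.7] 46.74661978095651
scene 126 [ 478.8 -151.5   18.9] [58.3 72.5 21.7]
 arb 182 [504.3  78.8  26.5] [75.6 33.9 36.4] 44.678056190112784
at [ 479.3 -158.8  114.4] yaw 87.7 shift cm [-0.04  0.05  6.34] spin -0.3 t 7.2 w 49.5 q7 -0.15
```

View pics/p2.png

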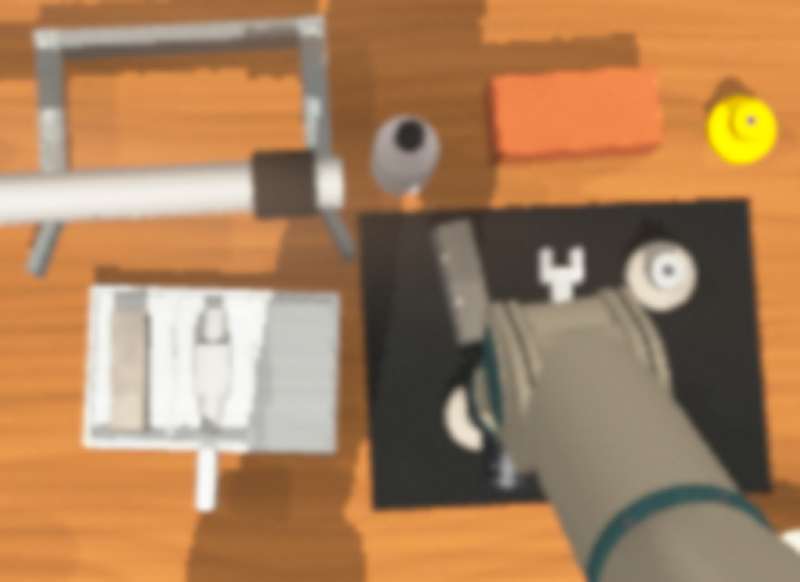

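The arbor lies flat in the centre compartment at crop (212,355), and the gripper is above the wheel at about (470,415). Next I grip the wheel's hub.

play_rows(
  targets=[
    [0.42, 0, 0, 3, -0.3],
    [0.42, 0, 0, 5.5, -0.3],
    [0.42, 0, 0, 6.3, -0.3],
    [0.42, 0, 0, 6.3, -0.3],
    [1, 0, 0, 6.3, -0.3],
    [1, 0, 0, 6.3, -0.3],
    [1, 0, 0, 6.3, -0.3],
    [1, 0, 0, 6.3, -0.3],
  ],
)

```text
clock: 8.0
eef_pos: [479.9, -158.9, 52.5]
tool_rot: [3.14, 0.0, 1.538]
force: [-0.4, 1.2, 5.9]
width: 27.9
gripper_force: 59.6
```

```bash
python3 -c "
from h import *
t=np.radians(-2); a=71
shift([520.6+a*np.sin(t),77.5-a*np.cos(t),52],88)
"
```

```text
at [ 479.9 -158.9   52.5] yaw 88.1 shift cm [16.66  3.27  0.05] spin 0.1 t 8.0 w 27.9 q7 -0.2
```

play_rows(
  targets=[
    [1, 0, 0, -4, 0],
    [1, 0, 0, -6, 0],
    [1, 4, 0.8, -6, 0],
    [1, 8, 1.6, -6, 0],
    [1, 12, 2.4, -6, 0],
    [1, 15, 3, -6, 0],
    [1, 16.6, 3.3, -6, 0],
    [1, 16.6, 3.3, -6, 0],
    [1, 16.6, 3.3, -5, 0],
    [1, 16.6, 3.3, -5, 0],
  ],
)

```text
clock: 9.0
eef_pos: [516.4, 3.9, 100.1]
tool_rot: [-3.139, 0.002, 1.535]
force: [-0.1, 0.0, -1.9]
width: 28.0
gripper_force: 59.6
```

Run:
```python
from h import *
s=ctrl.read_state()['eef_pos']; t=np.radians(-2); a=71
shift([520.6+a*np.sin(t),77.5-a*np.cos(t),52],88)
for c,o in (('top',(2.3,1.9)),('scene',(-2.3,-1.9))):
    im,d=ctrl.get_image(c); P=cloud(c,d).reshape(-1,3)+[*o,0]
    b=s[2]-52.5+4
    k=P[(P[:,2]>b+3)&(P[:,2]<b+16)&(np.hypot(P[:,0]-s[0],P[:,1]-s[1])<45)]; print(c,len(k),k.min(0).round(1),k.max(0).round(1))
    for lab,lo,hi in (('right wall',-60,-15),('left',170,210)):
        w=P[(P[:,2]>17)&(P[:,2]<26)&(P[:,0]>470)&(P[:,0]<570)&(P[:,1]>lo)&(P[:,1]<hi)]; print(lab,len(w),w.mean(0).round(1) if len(w) else 0)
    cv2.imwrite(f'pics/w_{c}.png',cv2.resize(im[130:260,170:320,::-1] if c=='top' else im[150:280,210:360,::-1],(690,598),interpolation=cv2.INTER_CUBIC))
```

```text
at [516.4   3.9 100.1] yaw 88.0 shift cm [0.28 0.17 4.81] spin -0.0 t 9.0 w 28.0 q7 -0.44Traceback (most recent call last):
  File "<stdin>", line 7, in <module>
    return umr_minimum(a, axis, None, out, keepdims, initial, where)
ValueError: zero-size array to reduction operation minimum which has no identity
```

Run:
```python
from h import *
s=ctrl.read_state()['eef_pos']; t=np.radians(-2); a=71
shift([520.6+a*np.sin(t),77.5-a*np.cos(t),52],88)
for c,o in (('top',(2.3,1.9)),('scene',(-2.3,-1.9))):
    im,d=ctrl.get_image(c); P=cloud(c,d).reshape(-1,3)+[*o,0]
    b=s[2]-52.5+4
    k=P[(P[:,2]>b)&(P[:,2]<b+19)&(np.hypot(P[:,0]-s[0],P[:,1]-s[1])<45)]
    if len(k): print(c,len(k),k.min(0).round(1),k.max(0).round(1))
    for lab,lo,hi in (('right wall',-60,-15),('left',170,210)):
        w=P[(P[:,2]>17)&(P[:,2]<26)&(P[:,0]>470)&(P[:,0]<570)&(P[:,1]>lo)&(P[:,1]<hi)]; print(lab,len(w),w.mean(0).round(1) if len(w) else 0)
    if c=='scene': cv2.imwrite(f'pics/w_{c}.png',cv2.resize(im[150:280,210:360,::-1],(690,598),interpolation=cv2.INTER_CUBIC))
```

```text
at [516.6   3.9 100.4] yaw 88.0 shift cm [0.27 0.15 4.84] spin -0.0 t 9.05 w 27.6 q7 -0.44
right wall 0 0
left 37 [515.9 184.5  21.6]
scene 104 [484.3 -13.5  54.4] [546.8  34.1  70.8]
right wall 7 [534.  -29.8  21.7]
left 25 [501.2 184.4  20.2]
```

View pics/w_scene.png

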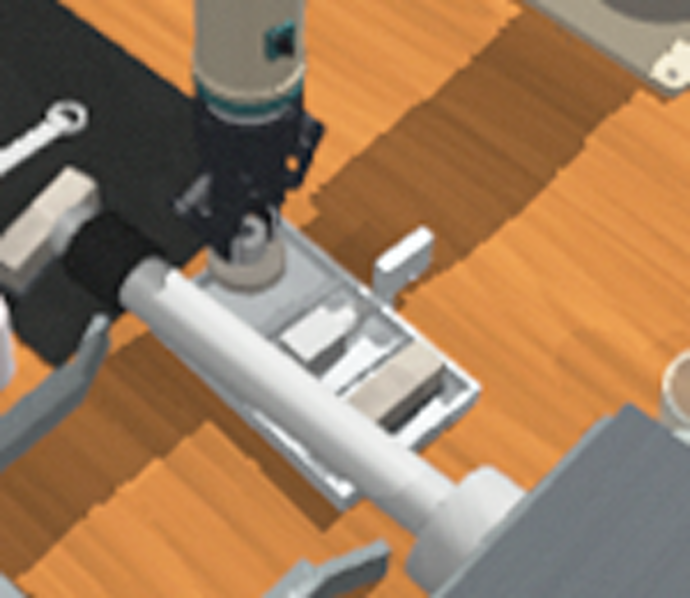

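The wheel hangs level over the right compartment at about (250,265), and the wall positions agree with the tray pose I measured. I set it down now.

play_rows(
  targets=[
    [1, 0.27, 0.15, 0, 0],
    [1, 0.27, 0.15, 1.5, 0],
    [1, 0.27, 0.15, 3, 0],
    [1, 0.27, 0.15, 4.3, 0],
    [1, 0.27, 0.15, 4.8, 0],
    [1, 0.27, 0.15, 4.8, 0],
    [0.42, 0.27, 0.15, 4.8, 0],
    [0.42, 0.27, 0.15, 4.8, 0],
    [0.42, 0.27, 0.15, 4.8, 0],
    [0.42, 0.27, 0.15, 3, 0],
  ],
)

```text
clock: 10.15
eef_pos: [518.1, 8.6, 70.3]
tool_rot: [-3.138, 0.0, 1.538]
force: [-0.2, 0.4, -0.7]
width: 49.6
gripper_force: 0.0
```

play_rows(
  targets=[
    [0.3, 0, 0, -3, 0],
    [0, 0, 0, -6, 8],
    [0, 1, -2, -6, 16],
    [0, 2, -4, -6, 24],
    [0, 3, -6, -6, 32],
    [0, 4.5, -8, -6, 40],
    [0, 6, -9.5, -6, 48],
    [0, 7, -11, -6, 56],
    [0, 7, -11, -6, 64],
    [0, 7, -11, -6, 72],
  ],
)

```text
clock: 11.15
eef_pos: [411.4, 82.9, 131.7]
tool_rot: [-3.141, -0.001, 0.277]
force: [-0.6, 0.9, -0.1]
width: 85.6
gripper_force: 0.0
```

play_rows(
  targets=[
    [0, 0, 0, 0, 8],
    [0, 0, 0, 0, 16],
    [0, 0, 0, 0, 18],
    [0, 0, 0, 0, 18],
  ],
)

```text
clock: 11.55
eef_pos: [411.8, 82.4, 131.5]
tool_rot: [-3.142, -0.0, -0.031]
force: [-0.5, -0.1, -0.3]
width: 85.4
gripper_force: 0.0
```

Run:
```python
from h import *
shift([410.7,81.3,50],-2)
for c,o in (('top',(2.3,1.9)),('scene',(-2.3,-1.9))):
    im,d=ctrl.get_image(c); np.save(c+'.npy',d); P=cloud(c,d).reshape(-1,3)+[*o,0]
    k=P[(P[:,2]>40)&(P[:,2]<60)&(np.hypot(P[:,0]-518,P[:,1]-6.5)<30)]; print(c,'hub',k.mean(0).round(1),np.ptp(k,0).round(1))
    k=P[(P[:,2]>45)&(P[:,2]<68)&(P[:,0]>380)&(P[:,0]<470)&(abs(P[:,1]-81)<25)]; print('handle',len(k),((k.min(0)+k.max(0))/2).round(1))
    w=P[(P[:,2]>17)&(P[:,2]<26)&(P[:,0]>470)&(P[:,0]<570)&(P[:,1]>170)&(P[:,1]<210)]; print('wall',w.mean(0).round(1))
    if c=='top': cv2.imwrite(f'pics/h.png',cv2.resize(im[110:260,150:320,::-1],(680,600),interpolation=cv2.INTER_CUBIC))
shift([410.7,81.3,50],-2)
```

```text
at [411.8  82.4 131.5] yaw -1.8 shift cm [-0.11  0.11  8.15] spin 0.2 t 11.55 w 85.4 q7 -1.62
top hub [519.3   8.6  46.4] [28.8 28.4 10.8]Traceback (most recent call last):
  File "<stdin>", line 6, in <module>
    return umr_minimum(a, axis, None, out, keepdims, initial, where)
ValueError: zero-size array to reduction operation minimum which has no identity
```

play_rows(
  targets=[
    [0, -0.1, 0.1, 4, 0.2],
    [0, -0.1, 0.1, 7, 0.2],
    [0, -0.1, 0.1, 8.1, 0.2],
    [0, -0.1, 0.1, 8.1, 0.2],
    [1, -0.1, 0.1, 8.1, 0.2],
    [1, -0.1, 0.1, 8.1, 0.2],
    [1, -0.1, 0.1, 8.1, 0.2],
    [1, -0.1, 0.1, 8.1, 0.2],
    [1, -0.1, 0.1, 8.1, 0.2],
  ],
)

```text
clock: 12.5
eef_pos: [410.9, 81.4, 50.8]
tool_rot: [-3.141, -0.001, -0.037]
force: [-1.1, 1.9, 7.5]
width: 13.1
gripper_force: 58.4
```

Run:
```python
from h import *
s=ctrl.read_state(); M=R.from_euler('xyz',s['tool_rot'])
t=np.radians(3)
for l in (-315,-180): shift([741.5+l*np.cos(t),101.7+l*np.sin(t),50],3)
for c,o in (('top',(2.3,1.9)),('scene',(-2.3,-1.9))):
    im,d=ctrl.get_image(c); P=cloud(c,d).reshape(-1,3)+[*o,0]
    k=P[(P[:,2]>45)&(P[:,2]<60)&(P[:,2]>35)&(np.hypot(P[:,0]-518,P[:,1]-6.5)<30)]; print(c,'hub',len(k),k.mean(0).round(1) if len(k) else '')
    q=M.inv().apply(P-s['eef_pos']); q=q[np.isfinite(q).all(1)&(abs(q[:,0])<90)&(abs(q[:,1])<80)]
    for lo in range(-300,-40,20):
        k=q[(q[:,2]>lo)&(q[:,2]<lo+20)]
        if len(k)>5: print(lo,len(k),k[:,0].max().round(),k[:,1].min().round(),k[:,1].max().round())
```

```text
at [410.9  81.4  50.8] yaw -2.1 shift cm [ 1.59 -0.44  0.08] spin -5.1 t 12.5 w 13.1 q7 -0.78
at [410.9  81.4  50.8] yaw -2.1 shift cm [15.04 -1.64  0.09] spin -5.1 t 12.5 w 13.1 q7 -0.78
top hub 47 [519.7   9.8  47.6]
-80 40 12.0 48.0 63.0
scene hub 22 [519.2   8.4  47.2]
-300 67 53.0 -52.0 -4.0
-280 75 38.0 -36.0 22.0
-260 111 42.0 -36.0 18.0
-240 115 50.0 -37.0 26.0
-220 87 38.0 -35.0 21.0
-200 115 37.0 -37.0 35.0
-180 87 38.0 -37.0 32.0
-160 103 38.0 -37.0 29.0
-140 92 39.0 -37.0 18.0
-120 66 39.0 -37.0 28.0
-100 44 21.0 -42.0 -11.0
-80 121 19.0 -63.0 65.0
-60 79 18.0 -56.0 58.0
```

play_rows(
  targets=[
    [1, 0.4, -0.1, 0, -1.2],
    [1, 0.8, -0.2, 0, -2.5],
    [1, 1.2, -0.35, 0, -4],
    [1, 1.6, -0.45, 0, -5.1],
    [1, 1.6, -0.45, 0, -5.1],
    [1, 1.6, -0.45, 0, -5.1],
  ],
)

```text
clock: 13.2
eef_pos: [425.8, 83.6, 50.9]
tool_rot: [3.14, 0.001, 0.049]
force: [-4.4, -3.8, 9.2]
width: 13.5
gripper_force: 59.6
```

```bash
cat > tr.py <<'E'
from h import *
t=np.radians(3)
for l in (-315,-240,-175): shift([741.5+l*np.cos(t),101.7+l*np.sin(t),50.8],3)
print(ctrl.read_state()['force'].round(1))
for c,o in (('top',(2.3,1.9)),('scene',(-2.3,-1.9))):
    im,d=ctrl.get_image(c); P=cloud(c,d).reshape(-1,3)+[*o,0]; np.save(c+'_im.npy',im)
    q=(P[:,:2]-[741.5,101.7])@np.array([[np.cos(t),-np.sin(t)],[np.sin(t),np.cos(t)]])
    for sg in (-1,1):
        k=(P[:,2]>16)&(P[:,2]<27)&(q[:,0]>-300)&(q[:,0]<-125)&(sg*q[:,1]>98)&(sg*q[:,1]<118); a=q[k]
        if len(a)>8: f=np.polyfit(a[:,0],a[:,1],1); print(c,sg,len(a),'y@-150 %.1f yaw %.1f'%(np.polyval(f,-150),3+np.degrees(f[0])),'x',a[:,0].min().round(),a[:,0].max().round())
E
python3 tr.py
```

```text
at [425.8  83.6  50.9] yaw 2.8 shift cm [ 0.12 -0.16  0.01] spin -0.2 t 13.2 w 13.5 q7 -0.76
at [425.8  83.6  50.9] yaw 2.8 shift cm [ 7.62 -0.18  0.  ] spin -0.2 t 13.2 w 13.5 q7 -0.76
at [425.8  83.6  50.9] yaw 2.8 shift cm [14.12 -0.2  -0.  ] spin -0.2 t 13.2 w 13.5 q7 -0.76
[-4.4 -3.8  9.2]
top -1 63 y@-150 -108.2 yaw 2.7 x -275.0 -138.0
top 1 64 y@-150 103.6 yaw 2.5 x -266.0 -137.0
scene -1 46 y@-150 -107.9 yaw 3.2 x -277.0 -138.0
scene 1 47 y@-150 103.3 yaw 2.6 x -277.0 -135.0
```

play_rows(
  targets=[
    [1, 0.3, -0.2, 0, -0.2],
    [1, 1, -0.22, 0, -0.2],
    [1, 2, -0.22, 0, -0.2],
    [1, 3, -0.22, 0, -0.2],
    [1, 4, -0.22, 0, -0.2],
    [1, 5, -0.22, 0, -0.2],
    [1, 6, -0.22, 0, -0.2],
    [1, 7, -0.22, 0, -0.2],
    [1, 7.6, -0.22, 0, -0.2],
    [1, 7.6, -0.22, 0, -0.2],
  ],
)

```text
clock: 14.3
eef_pos: [499.6, 91.2, 50.9]
tool_rot: [-3.14, 0.006, 0.056]
force: [-8.9, -0.2, 13.6]
width: 13.4
gripper_force: 60.4
```

```bash
python3 tr.py
```

```text
at [499.6  91.2  50.9] yaw 3.2 shift cm [-7.29  0.2   0.05] spin 0.2 t 14.3 w 13.4 q7 -0.88
at [499.6  91.2  50.9] yaw 3.2 shift cm [0.21 0.22 0.01] spin 0.2 t 14.3 w 13.4 q7 -0.88
at [499.6  91.2  50.9] yaw 3.2 shift cm [ 6.71  0.24 -0.03] spin 0.2 t 14.3 w 13.4 q7 -0.88
[-8.9 -0.2 13.6]
top -1 32 y@-150 -104.7 yaw 2.7 x -201.0 -126.0
top 1 14 y@-150 108.2 yaw 3.6 x -159.0 -127.0
scene -1 11 y@-150 -104.9 yaw 0.7 x -153.0 -128.0
scene 1 14 y@-150 109.3 yaw 4.2 x -153.0 -126.0
```

play_rows(
  targets=[
    [1, 0.3, 0.2, -0.05, 0.2],
    [1, 1, 0.2, -0.05, 0.2],
    [1, 2, 0.2, -0.05, 0.2],
    [1, 3, 0.2, -0.05, 0.2],
    [1, 4, 0.2, -0.05, 0.2],
    [1, 5, 0.2, -0.05, 0.2],
    [1, 6, 0.2, -0.05, 0.2],
    [1, 6.7, 0.2, -0.05, 0.2],
    [1, 6.7, 0.2, -0.05, 0.2],
  ],
)

```text
clock: 15.3
eef_pos: [568.4, 93.0, 50.9]
tool_rot: [-3.141, 0.003, 0.052]
force: [-3.5, 0.1, 4.8]
width: 13.4
gripper_force: 59.4
```

```bash
python3 tr.py; python3 -c "
import numpy as np,cv2
im=np.load('scene_im.npy'); cv2.imwrite('pics/d.png',cv2.resize(im[150:280,210:360,::-1],(690,598),interpolation=cv2.INTER_CUBIC))"
```

```text
at [568.4  93.   50.9] yaw 3.0 shift cm [-14.16   0.04   0.06] spin 0.0 t 15.3 w 13.4 q7 -0.97
at [568.4  93.   50.9] yaw 3.0 shift cm [-6.66  0.04  0.03] spin 0.0 t 15.3 w 13.4 q7 -0.97
at [568.4  93.   50.9] yaw 3.0 shift cm [-0.16  0.04  0.01] spin 0.0 t 15.3 w 13.4 q7 -0.97
[-3.5  0.1  4.8]
scene -1 10 y@-150 -82.0 yaw -58.4 x -133.0 -125.0
scene 1 9 y@-150 93.0 yaw 34.6 x -135.0 -125.0
```

View pics/d.png

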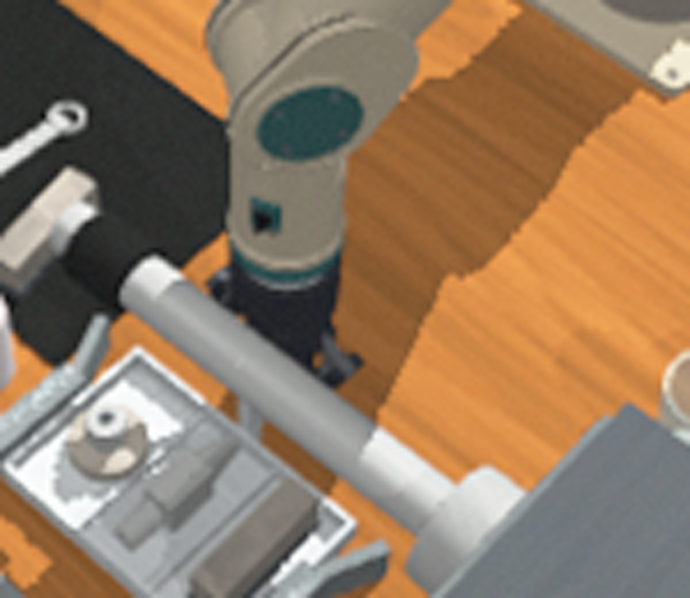

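The tray is between the rails with all three parts flat: wheel at (105,440), arbor at (180,490), stone at (260,540). An upright gripper can't go further under the spindle. So I release, back off, turn a quarter and push the end of the handle with the back of an open finger, which keeps the gripper body clear of the spindle.

play_rows(
  targets=[
    [0, 0, 0, 0, 0],
    [0, 0, 0, 0, 0],
    [0, 0, 0, 0, 0],
    [0, -2, 0, 0, 0],
    [0, -5, 0, 0, 0],
    [0, -8, 0, 0, 0],
    [0, -9, 0, 0, 0],
    [0, -9, 0, 0, -8],
    [0, -9, 0, 0, -16],
    [0, -9, 0, 0, -24],
  ],
)

```text
clock: 16.4
eef_pos: [481.1, 88.4, 51.0]
tool_rot: [3.141, -0.002, 0.477]
force: [-0.7, 0.7, 0.1]
width: 85.2
gripper_force: 0.0
```

play_rows(
  targets=[
    [0, 0, 0, 0, -8],
    [0, 0, 0, 0, -16],
    [0, 0, 0, 0, -24],
    [0, 0, 0, 0, -32],
    [0, 0, 0, 0, -40],
    [0, 0, 0, 0, -48],
    [0, 0, 0, 0, -56],
    [0, 0, 0, 0, -64],
    [0, 0, 0, 0, -66],
    [0, 0, 0, 0, -66],
  ],
)

```text
clock: 17.4
eef_pos: [480.6, 88.3, 50.9]
tool_rot: [3.14, -0.0, 1.621]
force: [0.8, -1.0, -0.7]
width: 85.4
gripper_force: 0.0
```

```bash
cat > tk.py <<'E'
from h import *
t=np.radians(3)
for l in (-250,-179): shift([741.5+l*np.cos(t),101.7+l*np.sin(t),40],93)
s=ctrl.read_state()
for c,o in (('top',(2.3,1.9)),('scene',(-2.3,-1.9))):
    im,d=ctrl.get_image(c); P=cloud(c,d).reshape(-1,3)+[*o,0]; np.save(c+'_im.npy',im)
    q=(P[:,:2]-[741.5,101.7])@np.array([[np.cos(t),-np.sin(t)],[np.sin(t),np.cos(t)]])
    k=(P[:,2]>45)&(P[:,2]<68)&(q[:,0]>-210)&(q[:,0]<-60)&(abs(q[:,1])<14); a=q[k]
    if len(a): print(c,'fin',len(a),a.min(0).round(1),a.max(0).round(1))
    for nm,lo,hi in (('back',-160,-30),('front',-40,72)):
        k=(P[:,2]>17)&(P[:,2]<27)&(q[:,0]>lo)&(q[:,0]<hi)&(abs(q[:,1])<100); a=q[k]
        if len(a)>5: print(c,nm,len(a),np.percentile(a[:,0],[1,50,99]).round(1))
    k=(P[:,2]>41)&(P[:,2]<55)&(q[:,0]>-100)&(q[:,0]<40)&(abs(q[:,1]+71)<25); print(c,'hub',q[k].mean(0).round(1))
    k=(P[:,2]>30)&(P[:,2]<47)&(q[:,0]>60)&(q[:,0]<80)&(abs(q[:,1])<80); print(c,'stop',np.percentile(q[k][:,0],[1,50]).round(1) if k.sum() else '')
E
python3 tk.py
```

```text
at [480.6  88.3  50.9] yaw 92.9 shift cm [-0.02  1.13  1.09] spin -0.1 t 17.4 w 85.4 q7 0.13
at [480.6  88.3  50.9] yaw 92.9 shift cm [-0.    8.23  1.09] spin -0.1 t 17.4 w 85.4 q7 0.13
top fin 64 [-179.9   -7. ] [-135.8    7. ]
top back 126 [-136.4 -130.6  -83. ]
top front 145 [-28.9   4.8  71.8]
top hub [nan nan]
top stop [70.2 73.6]
scene fin 17 [-209.9   -4.6] [-75.8   7.2]
scene back 302 [-137.4  -75.5  -32.1]
scene front 148 [-39.7   2.4   6.3]
scene hub [-62.8 -68.1]
scene stop [69.6 74.6]tk.py:13: RuntimeWarning: Mean of empty slice.
  k=(P[:,2]>41)&(P[:,2]<55)&(q[:,0]>-100)&(q[:,0]<40)&(abs(q[:,1]+71)<25); print(c,'hub',q[k].mean(0).round(1))
  ret = um.true_divide(
```

play_rows(
  targets=[
    [0, 0, 0, 0.6, 0],
    [0, 0, 0.8, 1, 0],
    [0, 0, 1.5, 1, 0],
    [0, 0, 2, 1, 0],
    [0, 0, 2.5, 1, 0],
    [0, 0, 3, 1, 0],
    [0, 0, 3.6, 1, 0],
    [0, 0, 4.2, 1, 0],
    [0, 0, 4.8, 1, 0],
    [0, 0, 5.4, 1, 0],
  ],
)

```text
clock: 18.5
eef_pos: [531.3, 91.1, 40.6]
tool_rot: [-3.136, -0.0, 1.623]
force: [-6.6, 0.1, 2.9]
width: 85.4
gripper_force: 2.9
```

```bash
python3 -W ignore tk.py
```

```text
at [531.3  91.1  40.6] yaw 93.0 shift cm [-0.04 -3.95  0.08] spin 0.0 t 18.5 w 85.4 q7 0.13
at [531.3  91.1  40.6] yaw 93.0 shift cm [-0.04  3.15  0.04] spin 0.0 t 18.5 w 85.4 q7 0.13
top fin 11 [-111.4   -6.8] [-104.5    4.4]
top back 76 [-102.6  -98.5  -30.1]
top front 227 [-33.8  34.6  71.9]
top hub [-26.7 -67.7]
top stop [69.8 73.4]
scene fin 61 [-137.3   -7.2] [-101.     7.8]
scene back 193 [-124.6  -95.1  -30.5]
scene front 265 [-38.4  -4.2  39.3]
scene hub [-29.5 -68.5]
scene stop [69.4 75.1]
```

play_rows(
  targets=[
    [0, 0, 0.4, 0, 0],
    [0, 0, 0.8, 0, 0],
    [0, 0, 1.2, 0, 0],
    [0, 0, 1.6, 0, 0],
    [0, 0, 2, 0, 0],
    [0, 0, 2.3, 0, 0],
    [0, 0, 2.5, 0, 0],
    [0, 0, 2.7, 0, 0],
    [0, 0, 2.8, 0, 0],
    [0, 0, 2.8, 0, 0],
  ],
)

```text
clock: 19.6
eef_pos: [561.9, 92.7, 40.9]
tool_rot: [3.141, -0.0, 1.623]
force: [-2.2, -0.3, -2.0]
width: 85.8
gripper_force: 1.2
```

```bash
python3 -W ignore tk.py
```

```text
at [561.9  92.7  40.9] yaw 93.0 shift cm [-0.04 -7.02  0.08] spin -0.0 t 19.6 w 85.8 q7 0.13
at [561.9  92.7  40.9] yaw 93.0 shift cm [-0.04  0.08  0.09] spin -0.0 t 19.6 w 85.8 q7 0.13
top front 320 [-31.1  22.1  71.9]
top hub [ -0.8 -69.2]
top stop [69.8 73.8]
scene fin 91 [-137.3   -7.5] [-71.6  12.6]
scene back 120 [-91.2 -69.3 -31.2]
scene front 240 [-36.7  10.6  64. ]
scene hub [ -0.8 -68. ]
scene stop [69.4 74.8]
```

play_rows(
  targets=[
    [0, 0, 0.1, 0, 0],
    [0, 0, 0.2, 0, 0],
    [0, 0, 0.3, 0, 0],
    [0, 0, 0.3, 0, 0],
  ],
)

```text
clock: 20.1
eef_pos: [564.5, 92.8, 41.0]
tool_rot: [-3.141, -0.0, 1.623]
force: [-5.4, -0.2, 1.7]
width: 85.3
gripper_force: 2.5
```

Still sliding, so I go on in small steps until the force shows the end stop.

play_rows(
  targets=[
    [0, 0, 0.1, 0, 0],
    [0, 0, 0.2, 0, 0],
    [0, 0, 0.2, 0, 0],
    [0, 0, 0.2, 0, 0],
  ],
)

```text
clock: 20.5
eef_pos: [564.5, 92.9, 41.0]
tool_rot: [-3.137, -0.0, 1.623]
force: [-10.2, -0.9, 7.0]
width: 85.5
gripper_force: 5.0
```

play_rows(
  targets=[
    [0, 0, 0.1, 0, 0],
    [0, 0, 0.2, 0, 0],
    [0, 0, 0.2, 0, 0],
    [0, 0, 0.2, 0, 0],
  ],
)

```text
clock: 20.9
eef_pos: [564.4, 92.9, 40.9]
tool_rot: [-3.133, -0.0, 1.623]
force: [-13.7, -1.1, 9.5]
width: 85.2
gripper_force: 7.2
```

```bash
python3 -W ignore tk.py
```

```text
at [564.4  92.9  40.9] yaw 93.0 shift cm [-0.04 -7.27  0.15] spin 0.0 t 20.9 w 85.2 q7 0.12
at [564.4  92.9  40.9] yaw 93.0 shift cm [-0.04 -0.17  0.09] spin 0.0 t 20.9 w 85.2 q7 0.12
top front 306 [-33.4  18.1  71.8]
top hub [  1.4 -69. ]
top stop [69.9 73.9]
scene fin 91 [-131.4   -6.6] [-68.9  11.3]
scene back 125 [-91.  -66.8 -32.2]
scene front 233 [-32.4  11.9  52.4]
scene hub [  1.7 -67.7]
scene stop [69.5 74.6]
```

The TCP has stopped moving while the force climbs, so the tray is against its stop. I back straight off and check.

play_rows(
  targets=[
    [0, 0, -0.5, 0, 0],
    [0, 0, -3, 0, 0],
    [0, 0, -6, 0, 0],
    [0, 0, -9, 0, 0],
    [0, 0, -11, -4, 0],
    [0, 0, -11, -9, 0],
    [0, 0, -11, -13, 0],
    [0, 0, -11, -15, 0],
    [0, 0, -11, -15, 0],
  ],
)

```text
clock: 21.9
eef_pos: [463.1, 87.9, 194.5]
tool_rot: [3.13, -0.002, 1.623]
force: [1.0, -0.0, 0.3]
width: 85.6
gripper_force: 0.0
```

```bash
python3 -W ignore tk.py; python3 -c "
import numpy as np,cv2
im=np.load('scene_im.npy'); cv2.imwrite('pics/e.png',cv2.resize(im[130:310,150:360,::-1],(700,600),interpolation=cv2.INTER_CUBIC))"
```

```text
at [463.1  87.9 194.5] yaw 93.0 shift cm [-0.11  2.69 15.48] spin 0.0 t 21.9 w 85.6 q7 0.06
at [463.1  87.9 194.5] yaw 93.0 shift cm [-0.11  9.79 15.56] spin 0.0 t 21.9 w 85.6 q7 0.06
top fin 44 [-120.8   -7.2] [-91.2   7.1]
top front 308 [-30.1  19.6  71.8]
top hub [  1.6 -68.5]
top stop [70.2 74. ]
scene fin 88 [-120.1   -6.2] [-69.3   8.3]
scene back 125 [-96.4 -66.7 -31.2]
scene front 232 [-33.6  12.8  52.7]
scene hub [  1.7 -68.3]
scene stop [69.4 74.8]
```

View pics/e.png

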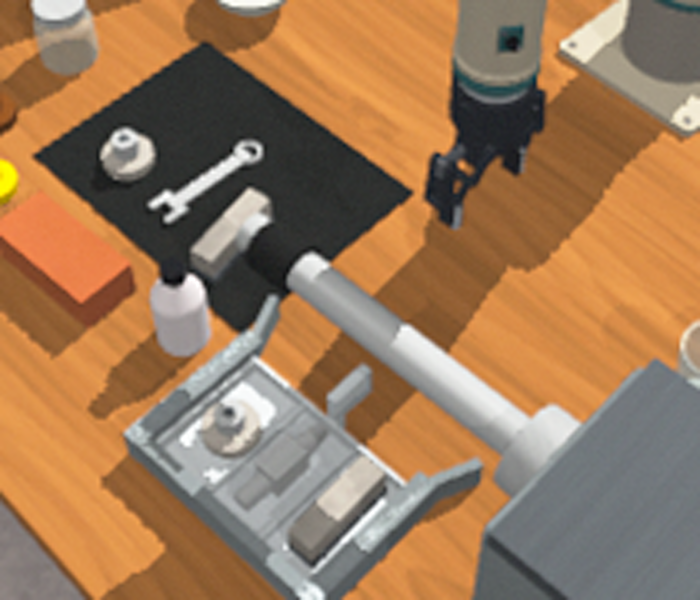

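The tray is fully home: its fin end measures -120.5 mm against -122 mm nominal. The wheel (230,425), arbor (280,465) and stone (340,510) lie flat in their own compartments. The surplus parts and bystanders have not moved.

```bash
python3 -c "
from cell import ctrl
print(ctrl.finish_job())"
```

```text
the job is handed in; nothing more can be done
None
```

The tray carries one stone, one wheel and one arbor, each flat in its own compartment, and it sits home against the dock's end stop. The job is handed in at about 22 s; the tool can't lean, so I made the last 6 cm by pushing the handle's end upright with an open finger.

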